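Turn the capstan until its oil cup points up

TASK

The hub of the indexing head's six-spoke capstan carries a brass oil cup with a red cap, which can only be filled when it points straight up. Turn the capstan by gently pushing its spokes with the fingertips until the cup points straight up, then move the hand clear. Grasp nothing, and leave the head, the oil bottle and the small things round it standing where they are.

Things in the scene. Friction and masses are not known exactly. Their poses are not given: they have to be found in the camera images.
- index_head: Free-standing indexing head, 4 kg: grey base 100 x 100 x 14 mm, green housing, rounded top 157 mm above the table. Origin: centre of its underside. Its -x axis is its front, where the capstan sits and which faces roughly towards the robot; z is up. The spindle runs along its x axis, 120 mm above the table; a steel faceplate (radius 40 mm) sits on its rear end.
- hub (a point): Centre of the capstan's hub, on the spindle axis, 85 mm in front (-x) of the head's origin and 120 mm above the table. Hub: dark steel cylinder, radius 24 mm, 30 mm long along the axis; 31 mm of free space behind it to the housing. The capstan turns in the upright plane through this point, square to the head's x axis.
- spoke_end (a point): Outer end of the spoke that stands 30 degrees clockwise of the oil cup, 95 mm from the hub's centre. The capstan has six alike: straight aluminium bars 12 mm thick with round ends, radial, every 60 degrees, all in the upright plane through the hub's centre, with no rim round them.
- oil_cup (a point): Outer end of the brass oil cup with red cap (18 mm across), 50 mm from the hub's centre in the spokes' plane. The cup stands radially on the hub midway between two spokes, 30 degrees from each. This point's z axis points outward along the cup, so it must end pointing straight up.
- capstan (a joint): Turn of the capstan, rad: 0 (or 6.283, a whole turn) when the cup points straight up; grows clockwise seen from the front (from the robot). At value q the cup leans q clockwise from up and the spokes stand at q + 30, 90, 150 ... degrees. Turns endlessly both ways; friction (0.16 N m, 2 to 3 N at a spoke) holds it where it is left. Starts between 1.6 and 4.7.
- oil_bottle: Loose amber oil bottle with a white nozzle, 37 mm across, 107 mm tall, standing to the left of the head. Origin: centre of its underside. To be left alone.
- mount_a4: Loose cream cylindrical specimen mount, 30 mm across, 22 mm tall, on the table in front of the capstan. Origin: centre of its underside. To be left alone.
- bullseye_level: Loose round bullseye level, cream with a green top, 48 mm across, 15 mm tall, on the table in front of the capstan. Origin: centre of its underside. To be left alone.

How it is judged:
At the end, for the whole second after the job is handed in: The oil cup points straight up to within 0.1 rad (about 6 degrees) and the capstan is at rest; the head still stands upright within 20 mm of where it was, and the oil bottle, specimen mount and bullseye level within 20 mm of where they were (angle between oil_cup's own z axis and vertical below 0.1 rad and velocity of joint capstan between -0.05 and 0.05 rad/s and distance of each of index_head, oil_bottle, mount_a4, bullseye_level from where it was at the start of the episode below 0.02 m and angle between index_head's own z axis and vertical below 0.05 rad); the robot touches nothing.
It fails at once if the head is shoved more than 20 mm, tipped or lifted (distance of index_head from where it was at the start of the episode above 0.02 m or angle between index_head's own z axis and vertical above 0.1 rad).
It fails at once if the capstan or head is gripped or pushed roughly (more than 30 N from the fingers) (contact force between the fingers and index_head above 30 N).
It fails at once if the oil bottle, specimen mount or bullseye level is moved more than 20 mm or knocked over (distance of any of oil_bottle, mount_a4, bullseye_level from where it was at the start of the episode above 0.02 m or angle between any of oil_bottle, mount_a4, bullseye_level's own z axis and vertical above 0.4 rad).
It also fails if it takes over 45 s, if anything falls off the work surface, if the arm or the gripper's body presses on something with over 40 N, if the wrist force passes 120 N, or if a joint passes its speed limit or range.

ROBOT

A 6-joint arm with a two-finger parallel gripper is mounted at the origin on a cart in front of the work surface, level with it; the furniture and walls round the work are solid. World frame = base frame: x ahead of the robot, y to its left, z up, the work surface at z = 0. Lengths are in m, angles in rad, forces in N, time in s.
With the tool pointing down it reaches from about 0.225 to 0.725 m from the base axis. Payload 3.1 kg.
Tool frame: the origin (TCP) lies at the very end of the fingers, on their centre line; the grasp point (between the pads) lies 19 mm behind it (env.grasp_offset is the distance from the TCP to the grasp point, in m); y points along the fingers, z is the direction in which the jaws open and shut, and the axes are right-handed (so a half turn about y gives the same grasp; the last joint's range is limited). The gripper opens to 85 mm and grips with 20 to 120 N. Pads are 22 mm wide; open, the fingers measure 114 mm over their backs; the gripper's body (76 mm by 85 mm) begins 54 mm behind the grasp point. The pads swing forward as they close: fully open they stand 13 mm farther back than shut.
Start: joints at [-1.411, 0.048, 0.099, 1.622, 0, 1.443], TCP at [0.149, -0.503, 0.231] pointing down, gripper open.
Joint ranges: [-2.91, 2.91], [-0.99, 1.94], [-1.21, 1.42], [-2.12, 2.29], [-1.49, 1.47], [-3.14, 3.14]. Speed limits (rad/s): [2.79, 2.79, 3.14, 3.14, 3.14, 3.14].

INTERFACE

Orientations are given as a rotation vector (axis times angle).
In Python, from bench import readout, capture, workorder, silhouettes, tip_of, env gives the robot as it stands.
- The arm moves only by the shell command python3 -m inch 'ROWS'. ROWS is JSON, a list of rows, each an object with "hand": the opening, from -1 (shut) to 1 (fully open); "xyz": the shift along the world's x, y, z in m, a list of three; "yaw": the turn about the world's z in rad. A call has exactly 10 rows; each row is the pose to reach, as a shift and turn from the pose commanded when the call began; what a row does not reach only later rows make up. A row lasts 1/8 s, in which the tool goes at most 62.5 mm and 10.7 degrees, less where a joint would pass 70% of its speed; a pose out of reach is approached as far as the arm can. A call with a gripper value outside its range is refused whole. The fingers move at their own pace and stop on an object; the grip force is fixed at half the most. Time passes only in rows, so rows that repeat a pose let the fingers close, or fill a call up. It gives the time, the measured TCP pose, the force and the opening at its end, in the units of the state.
- readout.get_state(): the state, without advancing time (a new reading comes with each control period).
- capture(name): name is "side" or "top" or "wrist"; returns a dict with "image" (420x560x3 uint8, blue, green, red), "z_map" (420x560 float32, m along the optical axis (not along the pixel's ray), 0 where there is no reading), "fov_y" (degrees; the focal length in pixels is half the picture's height over the tangent of half this angle, whatever the lens; pixels are square), "cx", "cy" (the principal point, pixels), "D" ([k1, k2, p1, p2, k3] as OpenCV has them; the pictures are not rectified), "xyz" and "rotation" of the camera in the world. Camera axes: x right, y up, looking along -z (the intrinsics and any distortion apply to the point x, -y, -z); pixel columns grow to the right and rows downward; lengths in m; the calibration is good to about 2 mm. A picture is of the moment at which its call begins.
- workorder.close_job(): hands the job in, once; it reports no verdict.
Trained networks look in a picture, given as the dict that the camera call returned (one of the last four; its "shot" number tells which), for a name from the list of things; names that differ only in an ending like _2 or _b are one class to them, and where a whole thing is asked for, a point or a joint stands for the part that bears it (a point fixed in the world has none). Each returns a list of dicts, best first, with "conf" (0 to 1); they miss things now and then, are a little off and sometimes report something else, mostly with a low value. They report only what shows in the picture. A call takes as long as a camera call.
- silhouettes(thing, picture): "pixels" (420x560 bool, what is visible of it) and "extent" ([left, top, width, height] in pixels, round what is visible of it).
- tip_of(thing, picture): "xy" ([column, row] in pixels: a listed point, or the origin of a listed thing).
The state is a dict: "clock": time; "joint_pos": joint angles; "qvel": joint speeds; "joint_efforts": joint torques, N m; "tcp_pos": TCP position; "tool_rot": TCP orientation; "force": force on the tool from outside, world axes, zero at the start; "wrist_torque": the same for the moment, N m; "grip_width": opening from 0.0 (shut) to 1.0 (fully open).
Only numpy, scipy, OpenCV 4.12 (cv2) and the standard library are available. Lean on these libraries where they do the work, as an engineer would, in place of code of your own. Each camera call takes 0.05 s, during which the arm holds its last target. There are 200 camera calls.

## Working session

There is one attempt and no reset: what is moved stays moved. The work goes in short steps, Python scripts to look and compute and a shell command to move; the robot and the scene stay as the last step left them, time stands still between calls to the robot, and variables do not carry over. Pictures are saved under pics/ and viewed, about 8 in all and at most 12, crops included, and the job is handed in when it is done.

```bash
mkdir -p pics; cat > h.py <<'E'
import numpy as np, cv2
from bench import readout, capture, workorder, silhouettes, tip_of, env
from scipy.spatial.transform import Rotation as R
def K(p):
    f=210/np.tan(np.radians(p['fov_y'])/2); return np.array([[f,0,p['cx']],[0,f,p['cy']],[0,0,1.]])
def Rot(p):
    r=np.array(p['rotation'],float); return r if r.shape==(3,3) else R.from_rotvec(r).as_matrix()
def rays(p,uv):
    n=cv2.undistortPoints(np.array(uv,float).reshape(-1,1,2),K(p),np.array(p['D'],float)).reshape(-1,2)
    return np.c_[n[:,0],-n[:,1],-np.ones(len(n))]
def at_z(p,uv,z):
    d=rays(p,uv)@Rot(p).T; o=np.array(p['xyz']); return o+d*((z-o[2])/d[:,2])[:,None]
def deproj(p,uv):
    uv=np.array(uv).reshape(-1,2); z=p['z_map'][uv[:,1].astype(int),uv[:,0].astype(int)]
    return (rays(p,uv)*z[:,None])@Rot(p).T+np.array(p['xyz'])
E
python3 - <<'E'
from h import *
s=readout.get_state();print(s)
for c in ['side','top']:
    p=capture(c);cv2.imwrite(f'pics/{c}0.png',p['image']);print(c,p['xyz'],np.round(p['rotation'],3),p['fov_y'],p['D'])
    for t in ['index_head','hub','spoke_end','oil_cup','oil_bottle','mount_a4','bullseye_level']:
        for d in tip_of(t,p)[:2]:
            print(t,round(d['conf'],2),np.round(d['xy']),np.round(deproj(p,d['xy'])[0],3))
E
```

```text
{'clock': 0.0, 'joint_pos': array([-1.41078228e+00,  4.87181139e-02,  9.75583648e-02,  1.62199431e+00,
        4.10208153e-05,  1.44297447e+00]), 'qvel': array([ 0.00045338,  0.00085592, -0.00046402, -0.00135104, -0.00089119,
       -0.0005035 ]), 'joint_efforts': array([-1.18340282e-03, -3.38778412e+01,  3.20016146e+01,  2.01645278e-02,
       -1.70222961e-04,  2.61304450e-06]), 'tcp_pos': array([ 0.14892556, -0.50278712,  0.23011435]), 'tool_rot': array([-0.29953833,  2.06940863, -2.06448367]), 'force': array([ 1.13299663, -0.62505266, -0.67780526]), 'wrist_torque': array([ 0.06221539, -0.00971265,  0.0131238 ]), 'grip_width': 0.9994787362372826}
side [ 0.64172656 -0.28144119  0.75421902] [0.742 0.056 0.187] 47.685894418125216 [-0.00236019  0.          0.          0.          0.        ]
hub 0.58 [263. 234.] [0.527 0.221 0.137]
spoke_end 0.97 [280. 236.] [0.555 0.229 0.13 ]
spoke_end 0.15 [328. 242.] [0.637 0.212 0.154]
oil_cup 0.77 [270. 243.] [0.537 0.228 0.105]
oil_bottle 0.64 [328. 242.] [0.638 0.213 0.154]
mount_a4 0.82 [215. 285.] [0.443 0.184 0.013]
bullseye_level 0.65 [254. 232.] [0.517 0.199 0.163]
top [0.4054953  0.28716648 0.95955877] [ 0.071 -0.142 -1.55 ] 43.154436212922946 [-0.21325403  0.          0.          0.          0.        ]
index_head 0.81 [302. 175.] [0.575 0.228 0.147]
hub 0.87 [292. 210.] [0.519 0.244 0.15 ]
spoke_end 0.81 [257. 205.] [0.539 0.298 0.061]
oil_cup 0.73 [288. 213.] [0.516 0.248 0.141]
oil_bottle 0.74 [234. 159.] [0.619 0.34  0.061]
mount_a4 0.69 [310. 268.] [0.435 0.204 0.021]
bullseye_level 0.81 [238. 245.] [0.473 0.332 0.017]
```

View pics/side0.png

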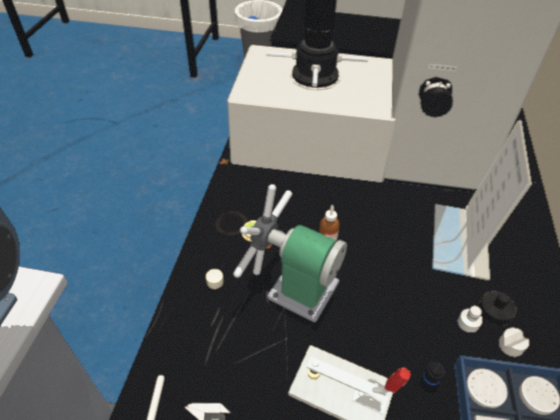

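View pics/top0.png

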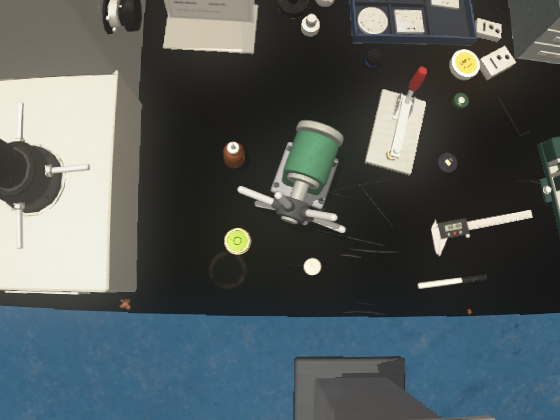

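```bash
cat > fit.py <<'E'
from h import *
from scipy.optimize import least_squares
def cloud(p,x0=(.45,.68),y0=(.1,.36)):
    m=np.zeros((420,560),bool)
    for d in silhouettes('index_head',p)[:1]: m|=d['pixels']
    m=cv2.dilate(m.astype(np.uint8),np.ones((5,5)))>0
    v,u=np.nonzero(m&(p['z_map']>0)); uv=np.c_[u,v]; P=deproj(p,uv+0.0)
    k=(P[:,2]>.005)&(P[:,2]<.24)&(P[:,0]>x0[0])&(P[:,0]<x0[1])&(P[:,1]>y0[0])&(P[:,1]<y0[1])
    return P[k],p['image'][v[k],u[k]].astype(int),uv[k]
def loc(P,t):
    c,s=np.cos(t[2]),np.sin(t[2]); d=P-[t[0],t[1],0]
    return np.c_[c*d[:,0]+s*d[:,1],-s*d[:,0]+c*d[:,1],d[:,2]]
def cap(L,q):  # angle clockwise from up seen from front (-x side looking +x, left is +y): up=z, right=-y
    a=L-[-.085,0,.12]; D=[]
    for k in range(6):
        th=q+np.pi/6+k*np.pi/3; e=np.array([0,-np.sin(th),np.cos(th)])
        s=np.clip(a@e,.02,.089); D.append(np.linalg.norm(a-s[:,None]*e,axis=1)-.006)
    return np.abs(np.min(D,0))
def fit(P,t0):
    def r(t):
        L=loc(P,t); a=L-[-.085,0,.12]; rr=np.hypot(a[:,1],a[:,2])
        d=cap(L,t[3])
        hub=np.maximum(np.abs(a[:,0])-.015,rr-.024)
        # housing+shaft axis symmetric: y-symmetric base
        base=np.max(np.abs(np.c_[L[:,:2]])-.05,1); base=np.maximum(base,np.abs(L[:,2]-.007)-.007)
        face=np.maximum(rr-.040,np.abs(L[:,0]-.05)-.04)
        o=np.minimum(np.minimum(d,np.abs(hub)),np.minimum(np.abs(base),np.abs(face)))
        return np.minimum(o,.02)
    best=None
    for q in np.radians([0,15,30,45]):
        s=least_squares(r,[*t0,q],loss='soft_l1',f_scale=.003,x_scale=[.01,.01,.1,.2],diff_step=1e-4)
        if best is None or s.cost<best.cost: best=s
    return best
E
python3 - <<'E'
from fit import *
Ps=[];
for c in ['side','top']:
    p=capture(c);P,C,uv=cloud(p);Ps.append(P)
    red=(C[:,2]>C[:,1]+60)&(C[:,2]>110);print(c,len(P),'red',red.sum(),uv[red][:8].tolist(),np.round(P[red][:8],3).tolist())
    s=fit(P,[.59,.225,-.25]);print(np.round(s.x,4),s.cost/len(P),np.degrees(s.x[3])%60)
    for t,z in [('mount_a4',.022),('bullseye_level',.015),('oil_bottle',.107)]:
        for d in silhouettes(t,p)[:1]:
            v,u=np.nonzero(d['pixels']);Q=deproj(p,np.c_[u,v]);print(t,round(d['conf'],2),np.round(np.median(Q,0),3),np.round(Q.min(0),3),np.round(Q.max(0),3))
    x,y=(255,175) if c=='side' else (270,200)
    im=p['image'][175:325,190:370] if c=='side' else p['image'][110:260,220:400]
    cv2.imwrite(f'pics/{c}1.png',cv2.resize(im,None,fx=3.8,fy=3.8,interpolation=2))
P=np.vstack(Ps);s=fit(P,[.59,.225,-.25]);print(np.round(s.x,4),s.cost/len(P),np.degrees(s.x[3])%60)
a=cv2.imread('pics/side1.png');b=cv2.imread('pics/top1.png');cv2.imwrite('pics/both1.png',cv2.resize(np.hstack([a,b]),(800,333)))
E
```

```text
side 6558 red 3 [[326, 233], [327, 234], [328, 234]] [[0.63, 0.325, 0.043], [0.632, 0.323, 0.042], [0.634, 0.323, 0.042]]
[ 0.6031  0.2157 -0.3176 -0.8276] 1.7998879549658064e-05 12.579244997705032
mount_a4 0.76 [0.44  0.194 0.019] [ 0.423  0.183 -0.002] [0.453 0.214 0.024]
bullseye_level 0.6 [0.473 0.338 0.011] [0.462 0.309 0.   ] [0.48  0.353 0.014]
oil_bottle 0.68 [0.635 0.333 0.058] [ 0.616 -0.281  0.023] [0.652 0.352 0.754]
top 5734 red 0 [] []
[ 0.6017  0.2155 -0.3262 -2.9262] 1.546199837310966e-05 12.34193326693051
mount_a4 0.72 [0.438 0.202 0.021] [0.424 0.187 0.004] [0.45  0.215 0.027]
bullseye_level 0.92 [0.48  0.333 0.013] [ 0.405  0.287 -0.004] [0.505 0.358 0.96 ]
oil_bottle 0.79 [0.627 0.34  0.061] [ 0.405  0.287 -0.002] [0.668 0.359 0.96 ]
[ 0.6026  0.2157 -0.3202  0.2173] 1.6833818838164933e-05 12.449767730170922
```

View pics/both1.png

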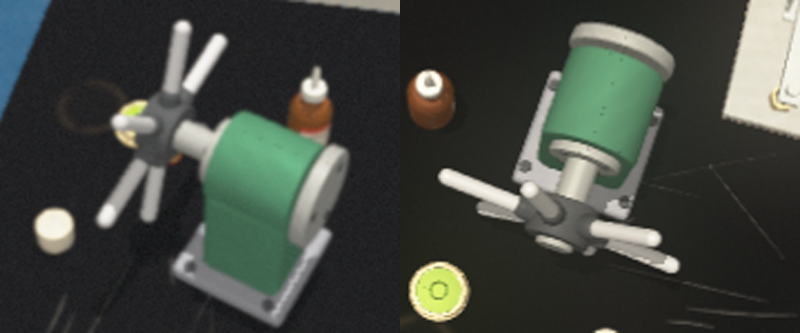

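```bash
python3 - <<'E'
from fit import *
t=[.6026,.2157,-.3202]
c,s=np.cos(t[2]),np.sin(t[2]); n=np.array([c,s,0]); hub=np.array([t[0]-.085*c,t[1]-.085*s,.12]);print('hub',hub)
p=capture('side')
lat=np.array([s,-c,0]) # right seen from front
def proj(X):
    Y=(np.array(X)-p['xyz'])@Rot(p); Y=Y*[1,-1,-1]
    return cv2.projectPoints(Y.reshape(-1,1,3),np.zeros(3),np.zeros(3),K(p),np.array(p['D'],float))[0].reshape(-1,2)
for uv in [(270,243),(267,245)]:
    d=rays(p,[uv])@Rot(p).T; X=np.array(p['xyz'])+d[0]*((hub-p['xyz'])@n/(d[0]@n)); a=X-hub
    print(X,'ang cw',np.degrees(np.arctan2(a@lat,a[2]))%360,np.linalg.norm(a))
for q in [132.4,192.4,252.4]:
    r=np.radians(q); e=lat*np.sin(r)+np.array([0,0,np.cos(r)]); print(q,proj([hub+.03*e,hub+.05*e]).round().tolist(), hub+.05*e)
im=p['image']; print(im[240:250,264:274].tolist()[::3])
E
```

```text
hub [0.52192034 0.24245429 0.12      ]
[0.52991512 0.26656319 0.05711218] ang cw 201.993403374081 0.06782354409756707
[0.52640951 0.25599175 0.06322773] ang cw 194.10205842541333 0.05853636870476482
132.4 [[256.0, 246.0], [252.0, 257.0]] [0.51029866 0.20740822 0.08628488]
192.4 [[265.0, 238.0], [266.0, 244.0]] [0.5252998  0.25264534 0.07116639]
252.4 [[271.0, 223.0], [276.0, 218.0]] [0.53692148 0.28769141 0.10488151]
[[[76, 75, 74], [69, 68, 67], [69, 67, 67], [84, 86, 87], [109, 114, 113], [122, 128, 128], [129, 136, 136], [135, 141, 142], [141, 147, 149], [148, 156, 157]], [[68, 68, 68], [62, 61, 61], [62, 61, 62], [64, 63, 62], [65, 65, 65], [66, 68, 71], [73, 80, 89], [80, 90, 100], [90, 95, 98], [107, 112, 112]], [[64, 65, 65], [62, 64, 64], [58, 65, 71], [57, 76, 89], [59, 89, 114], [55, 87, 125], [44, 68, 109], [35, 43, 72], [33, 32, 41], [34, 33, 33]], [[63, 61, 63], [47, 46, 52], [35, 35, 52], [33, 33, 51], [32, 34, 46], [35, 34, 38], [33, 31, 35], [32, 30, 30], [35, 33, 34], [34, 34, 33]]]
```

```bash
python3 - <<'E'
from h import *
s=readout.get_state(); M=R.from_rotvec(s['tool_rot']).as_matrix();print(M.round(3))
a=np.degrees(np.arctan2(M[1,2],M[0,2]));print('jaw az',a,'n az',np.degrees(-.3202))
print(np.array([.541,.2994,.28])-s['tcp_pos'])
E
```

```text
[[-0.959 -0.     0.284]
 [-0.284  0.    -0.959]
 [ 0.    -1.    -0.   ]]
jaw az -73.50857500753862 n az -18.346108600088957
[0.39200205 0.80280745 0.04870591]
```

```bash
python3 -m inch '[{"hand":-1,"xyz":[0.02,0.05,0.05],"yaw":0.1},{"hand":-1,"xyz":[0.05,0.1,0.05],"yaw":0.2},{"hand":-1,"xyz":[0.075,0.15,0.05],"yaw":0.3},{"hand":-1,"xyz":[0.1,0.2,0.05],"yaw":0.4},{"hand":-1,"xyz":[0.125,0.25,0.05],"yaw":0.5},{"hand":-1,"xyz":[0.15,0.3,0.05],"yaw":0.6},{"hand":-1,"xyz":[0.175,0.35,0.05],"yaw":0.7},{"hand":-1,"xyz":[0.2,0.4,0.05],"yaw":0.8},{"hand":-1,"xyz":[0.225,0.45,0.05],"yaw":0.9},{"hand":-1,"xyz":[0.25,0.5,0.05],"yaw":0.963}]'
```

```text
clock: 2.6
tcp_pos: [0.3997, -0.0016, 0.2816]
tool_rot: [-1.041, 1.438, -1.44]
force: [0.8, -1.2, -0.4]
grip_width: 0.001
```

```bash
python3 -m inch '[{"hand":-1,"xyz":[0.024,0.05,0],"yaw":0},{"hand":-1,"xyz":[0.048,0.1,0],"yaw":0},{"hand":-1,"xyz":[0.072,0.15,0],"yaw":0},{"hand":-1,"xyz":[0.096,0.2,0],"yaw":0},{"hand":-1,"xyz":[0.12,0.25,0],"yaw":0},{"hand":-1,"xyz":[0.142,0.303,0],"yaw":0},{"hand":-1,"xyz":[0.142,0.303,0],"yaw":0},{"hand":-1,"xyz":[0.142,0.303,0],"yaw":0},{"hand":-1,"xyz":[0.142,0.303,0],"yaw":0},{"hand":-1,"xyz":[0.142,0.303,0],"yaw":0}]'; python3 - <<'E'
from h import *
s=readout.get_state(); M=R.from_rotvec(s['tool_rot']).as_matrix();print(np.degrees(np.arctan2(M[1,2],M[0,2])),s['joint_pos'].round(2))
a=capture('side')['image'][130:330,170:370];b=capture('wrist')['image'][::1,::1]
cv2.imwrite('pics/hov.png',np.hstack([cv2.resize(a,(400,400)),cv2.resize(b,(400,300)) if 0 else cv2.copyMakeBorder(cv2.resize(b,(400,300)),0,100,0,0,0)]))
E
```

```text
clock: 3.85
tcp_pos: [0.5409, 0.2985, 0.2827]
tool_rot: [-1.038, 1.441, -1.442]
force: [0.4, 0.1, 0.6]
grip_width: -0.002
-18.41461723792746 [ 0.4   0.32  0.52  1.76 -0.    2.29]
```

View pics/hov.png

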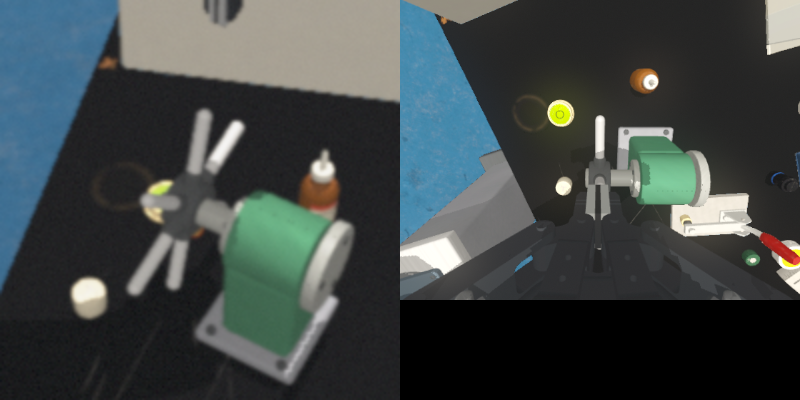

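```bash
cat >> h.py <<'E'
def proj(p,X):
    Y=((np.array(X,float).reshape(-1,3)-p['xyz'])@Rot(p))*[1,-1,-1]
    return cv2.projectPoints(Y.reshape(-1,1,3),np.zeros(3),np.zeros(3),K(p),np.array(p['D'],float))[0].reshape(-1,2)
E
python3 - <<'E'
from h import *
s=readout.get_state()
X=[s['tcp_pos'],s['tcp_pos']+[0,0,.07],[.522,.2425,.12]]
for c in ['side','top','wrist']:
    p=capture(c);print(c,np.array(p['xyz']).round(3),proj(p,X).round())
    if c!='wrist': cv2.imwrite(f'pics/{c}2.png',p['image'])
a=cv2.imread('pics/side2.png');b=cv2.imread('pics/top2.png');cv2.imwrite('pics/two2.png',cv2.resize(np.hstack([a,b]),(800,300)))
E
```

```text
side [ 0.642 -0.281  0.754] [[281. 138.]
 [282. 101.]
 [263. 230.]]
top [0.405 0.287 0.96 ] [[255. 178.]
 [255. 167.]
 [292. 211.]]
wrist [0.566 0.375 0.424] [[277. 277.]
 [277. 401.]
 [277. 249.]]
```

View pics/two2.png

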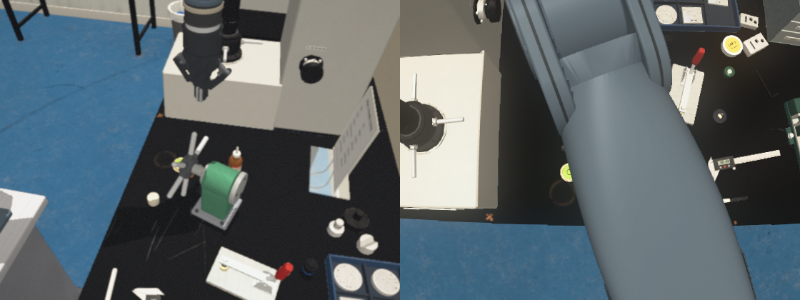

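```bash
python3 -m inch '[{"hand":-1,"xyz":[0,0,-0.03],"yaw":0},{"hand":-1,"xyz":[0,0,-0.06],"yaw":0},{"hand":-1,"xyz":[0,0,-0.085],"yaw":0},{"hand":-1,"xyz":[0,0,-0.1],"yaw":0},{"hand":-1,"xyz":[0,0,-0.1],"yaw":0},{"hand":-1,"xyz":[-0.0016,-0.0047,-0.1],"yaw":0},{"hand":-1,"xyz":[-0.0032,-0.0095,-0.1],"yaw":0},{"hand":-1,"xyz":[-0.0047,-0.0142,-0.1],"yaw":0},{"hand":-1,"xyz":[-0.0063,-0.019,-0.1],"yaw":0},{"hand":-1,"xyz":[-0.008,-0.0237,-0.1],"yaw":0}]'; python3 - <<'E'
from fit import *
p=capture('side');P,C,uv=cloud(p)
def fq(P,t=(.6026,.2157,-.3202)):
    L=loc(P,t);a=L-[-.085,0,.12];k=(np.hypot(a[:,1],a[:,2])<.1)&(np.abs(a[:,0])<.012)&(np.hypot(a[:,1],a[:,2])>.03)
    qs=np.radians(np.arange(0,60,.5)); c=[np.minimum(cap(L[k],q),.01).mean() for q in qs]; return np.degrees(qs[int(np.argmin(c))]),min(c),k.sum()
print(fq(P)); cv2.imwrite('pics/s3.png',cv2.resize(p['image'][110:330,170:390],None,fx=2,fy=2))
E
```

```text
clock: 5.35
tcp_pos: [0.5338, 0.2764, 0.1824]
tool_rot: [-1.037, 1.44, -1.44]
force: [1.0, 1.7, 2.6]
grip_width: -0.001
(np.float64(17.0), np.float64(0.001960525603978483), np.int64(1157))
```

View pics/s3.png

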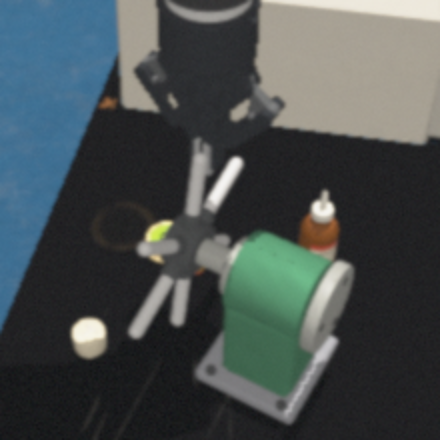

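```bash
sed -n '/x/p' /dev/null; cat >> fit.py <<'E'
def fq(P,t=(.6026,.2157,-.3202)):
    L=loc(P,t);a=L-[-.085,0,.12];r=np.hypot(a[:,1],a[:,2]);k=(r<.1)&(np.abs(a[:,0])<.012)&(r>.03)
    qs=np.radians(np.arange(0,60,.5)); c=[np.minimum(cap(L[k],q),.01).mean() for q in qs]; return np.degrees(qs[int(np.argmin(c))]),min(c).round(4),k.sum()
E
python3 -m inch '[{"hand":-1,"xyz":[-0.002,-0.006,0],"yaw":0},{"hand":-1,"xyz":[-0.004,-0.012,0],"yaw":0},{"hand":-1,"xyz":[-0.006,-0.018,0],"yaw":0},{"hand":-1,"xyz":[-0.008,-0.024,0],"yaw":0},{"hand":-1,"xyz":[-0.010,-0.030,0],"yaw":0},{"hand":-1,"xyz":[-0.012,-0.036,0],"yaw":0},{"hand":-1,"xyz":[-0.014,-0.042,0],"yaw":0},{"hand":-1,"xyz":[-0.016,-0.048,0],"yaw":0},{"hand":-1,"xyz":[-0.018,-0.054,0],"yaw":0},{"hand":-1,"xyz":[-0.020,-0.060,0],"yaw":0}]'; python3 - <<'E'
from fit import *
p=capture('side');P,C,uv=cloud(p);print(fq(P))
s=fit(P,[.59,.225,-.25]);print(np.round(s.x,4),np.degrees(s.x[3])%60)
E
```

```text
clock: 6.7
tcp_pos: [0.5128, 0.2155, 0.1814]
tool_rot: [-1.041, 1.441, -1.441]
force: [-0.2, 3.1, -0.0]
grip_width: 0.003
(np.float64(5.5), np.float64(0.0021), np.int64(948))
[ 0.603   0.216  -0.3185 -4.1   ] 5.089801049234779
```

```bash
python3 -m inch '[{"hand":-1,"xyz":[0.003,0.009,0.01],"yaw":0},{"hand":-1,"xyz":[0.003,0.009,0.045],"yaw":0},{"hand":-1,"xyz":[0.003,0.009,0.075],"yaw":0},{"hand":-1,"xyz":[0.015,0.045,0.075],"yaw":0},{"hand":-1,"xyz":[0.03,0.09,0.075],"yaw":0},{"hand":-1,"xyz":[0.03,0.09,0.075],"yaw":0},{"hand":-1,"xyz":[0.03,0.09,0.05],"yaw":0},{"hand":-1,"xyz":[0.03,0.09,0.02],"yaw":0},{"hand":-1,"xyz":[0.03,0.09,0],"yaw":0},{"hand":-1,"xyz":[0.03,0.09,0],"yaw":0}]'
python3 -m inch '[{"hand":-1,"xyz":[-0.002,-0.006,0],"yaw":0},{"hand":-1,"xyz":[-0.004,-0.012,0],"yaw":0},{"hand":-1,"xyz":[-0.006,-0.018,0],"yaw":0},{"hand":-1,"xyz":[-0.008,-0.024,0],"yaw":0},{"hand":-1,"xyz":[-0.010,-0.030,0],"yaw":0},{"hand":-1,"xyz":[-0.012,-0.036,0],"yaw":0},{"hand":-1,"xyz":[-0.014,-0.042,0],"yaw":0},{"hand":-1,"xyz":[-0.016,-0.048,0],"yaw":0},{"hand":-1,"xyz":[-0.018,-0.054,0],"yaw":0},{"hand":-1,"xyz":[-0.020,-0.060,0],"yaw":0}]'; python3 - <<'E'
from fit import *
p=capture('side');P,C,uv=cloud(p);print(fq(P))
E
```

```text
clock: 8.05
tcp_pos: [0.5414, 0.3038, 0.1791]
tool_rot: [-1.046, 1.443, -1.443]
force: [-0.5, 0.6, -0.0]
grip_width: 0.0
clock: 9.3
tcp_pos: [0.5227, 0.2457, 0.1811]
tool_rot: [-1.041, 1.441, -1.44]
force: [1.4, 2.8, 1.4]
grip_width: 0.001
(np.float64(41.0), np.float64(0.0023), np.int64(1110))
```

```bash
python3 -m inch '[{"hand":-1,"xyz":[-0.002,-0.006,0],"yaw":0},{"hand":-1,"xyz":[-0.004,-0.012,0],"yaw":0},{"hand":-1,"xyz":[-0.006,-0.018,0],"yaw":0},{"hand":-1,"xyz":[-0.008,-0.024,0],"yaw":0},{"hand":-1,"xyz":[-0.010,-0.030,0],"yaw":0},{"hand":-1,"xyz":[-0.011,-0.034,0],"yaw":0},{"hand":-1,"xyz":[-0.011,-0.034,0],"yaw":0},{"hand":-1,"xyz":[-0.008,-0.025,0.01],"yaw":0},{"hand":-1,"xyz":[-0.008,-0.025,0.045],"yaw":0},{"hand":-1,"xyz":[-0.008,-0.025,0.075],"yaw":0}]'; python3 - <<'E'
from fit import *
p=capture('side');P,C,uv=cloud(p);print(fq(P))
cv2.imwrite('pics/s5.png',cv2.resize(p['image'][110:330,170:390],None,fx=2,fy=2))
for d in tip_of('oil_cup',p)[:1]: print(d)
for d in tip_of('oil_cup',capture('wrist'))[:1]: print(d)
E
```

```text
clock: 10.65
tcp_pos: [0.5147, 0.22, 0.2568]
tool_rot: [-1.043, 1.44, -1.443]
force: [-0.5, 0.1, 0.4]
grip_width: 0.002
(np.float64(8.0), np.float64(0.0023), np.int64(1100))
{'xy': [278.3, 202.8], 'conf': 0.57}
{'xy': [272.0, 129.4], 'conf': 0.64}
```

View pics/s5.png

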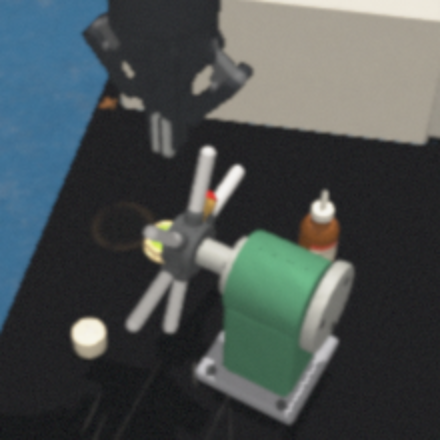

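```bash
python3 -m inch '[{"hand":-1,"xyz":[0.014,0.042,0],"yaw":0},{"hand":-1,"xyz":[0.028,0.083,0],"yaw":0},{"hand":-1,"xyz":[0.028,0.083,0],"yaw":0},{"hand":-1,"xyz":[0.028,0.083,-0.025],"yaw":0},{"hand":-1,"xyz":[0.028,0.083,-0.05],"yaw":0},{"hand":-1,"xyz":[0.028,0.083,-0.071],"yaw":0},{"hand":-1,"xyz":[0.028,0.083,-0.071],"yaw":0},{"hand":-1,"xyz":[0.026,0.077,-0.071],"yaw":0},{"hand":-1,"xyz":[0.024,0.071,-0.071],"yaw":0},{"hand":-1,"xyz":[0.022,0.065,-0.071],"yaw":0}]'
python3 -m inch '[{"hand":-1,"xyz":[-0.002,-0.006,0],"yaw":0},{"hand":-1,"xyz":[-0.004,-0.012,0],"yaw":0},{"hand":-1,"xyz":[-0.006,-0.018,0],"yaw":0},{"hand":-1,"xyz":[-0.008,-0.024,0],"yaw":0},{"hand":-1,"xyz":[-0.010,-0.030,0],"yaw":0},{"hand":-1,"xyz":[-0.012,-0.036,0],"yaw":0},{"hand":-1,"xyz":[-0.0135,-0.041,0],"yaw":0},{"hand":-1,"xyz":[-0.015,-0.045,0],"yaw":0},{"hand":-1,"xyz":[-0.0162,-0.049,0],"yaw":0},{"hand":-1,"xyz":[-0.0162,-0.049,0],"yaw":0}]'; python3 - <<'E'
from fit import *
p=capture('side');P,C,uv=cloud(p);print(fq(P))
s=readout.get_state()['tcp_pos'];print((s-[.522,.2425,0])@[-.3148,-.9492,0])
E
```

```text
clock: 12.15
tcp_pos: [0.538, 0.2864, 0.1871]
tool_rot: [-1.036, 1.44, -1.44]
force: [1.6, 2.9, 2.9]
grip_width: -0.001
clock: 13.4
tcp_pos: [0.5203, 0.2363, 0.1849]
tool_rot: [-1.042, 1.441, -1.442]
force: [0.2, 2.1, 0.2]
grip_width: 0.006
(np.float64(48.5), np.float64(0.0026), np.int64(1127))
0.006388955047420994
```

```bash
python3 -m inch '[{"hand":-1,"xyz":[-0.001,-0.0025,0],"yaw":0},{"hand":-1,"xyz":[-0.0015,-0.005,0],"yaw":0},{"hand":-1,"xyz":[-0.0025,-0.0075,0],"yaw":0},{"hand":-1,"xyz":[-0.003,-0.01,0],"yaw":0},{"hand":-1,"xyz":[-0.004,-0.0125,0],"yaw":0},{"hand":-1,"xyz":[-0.0047,-0.0145,0],"yaw":0},{"hand":-1,"xyz":[-0.005,-0.016,0],"yaw":0},{"hand":-1,"xyz":[-0.005,-0.016,0],"yaw":0},{"hand":-1,"xyz":[-0.005,-0.016,0],"yaw":0},{"hand":-1,"xyz":[-0.005,-0.016,0],"yaw":0}]'; python3 - <<'E'
from fit import *
for i in range(2):
    p=capture('side');P,C,uv=cloud(p);print(fq(P),fq(P,(.603,.216,-.3185)))
s=fit(P,[.6026,.2157,-.3202]);print(np.round(s.x,4),np.degrees(s.x[3])%60)
s=readout.get_state()['tcp_pos'];print((s-[.522,.2425,0])@[-.3148,-.9492,0])
E
```

```text
clock: 14.75
tcp_pos: [0.5157, 0.2207, 0.1853]
tool_rot: [-1.041, 1.441, -1.441]
force: [-0.3, 1.7, 0.7]
grip_width: -0.001
(np.float64(0.0), np.float64(0.0026), np.int64(1014)) (np.float64(0.0), np.float64(0.0025), np.int64(1021))
(np.float64(0.0), np.float64(0.0026), np.int64(1013)) (np.float64(0.0), np.float64(0.0025), np.int64(1014))
[ 0.6033  0.216  -0.3219 -0.0087] 59.503686798478356
0.022605371033623915
```

Right on target. Back off, rise and move well clear so the top camera can check too.

```bash
python3 -m inch '[{"hand":-1,"xyz":[0.0015,0.004,0],"yaw":0},{"hand":-1,"xyz":[0.002,0.006,0.01],"yaw":0},{"hand":-1,"xyz":[0.002,0.006,0.04],"yaw":0},{"hand":-1,"xyz":[0.002,0.006,0.08],"yaw":0},{"hand":-1,"xyz":[0.002,0.006,0.12],"yaw":0},{"hand":-1,"xyz":[-0.02,-0.05,0.12],"yaw":0},{"hand":-1,"xyz":[-0.05,-0.1,0.12],"yaw":0},{"hand":-1,"xyz":[-0.08,-0.15,0.12],"yaw":0},{"hand":-1,"xyz":[-0.11,-0.2,0.12],"yaw":0},{"hand":-1,"xyz":[-0.13,-0.25,0.12],"yaw":0}]'
python3 -m inch '[{"hand":-1,"xyz":[-0.02,-0.05,0],"yaw":0},{"hand":-1,"xyz":[-0.04,-0.1,0],"yaw":0},{"hand":-1,"xyz":[-0.06,-0.15,0],"yaw":0},{"hand":-1,"xyz":[-0.08,-0.2,0],"yaw":0},{"hand":-1,"xyz":[-0.08,-0.25,0],"yaw":0},{"hand":-1,"xyz":[-0.08,-0.25,0],"yaw":0},{"hand":-1,"xyz":[-0.08,-0.25,0],"yaw":0},{"hand":-1,"xyz":[-0.08,-0.25,0],"yaw":0},{"hand":-1,"xyz":[-0.08,-0.25,0],"yaw":0},{"hand":-1,"xyz":[-0.08,-0.25,0],"yaw":0}]'
python3 - <<'E'
from fit import *
I=[]
for c in ['side','top']:
    p=capture(c);P,C,uv=cloud(p);s=fit(P,[.6026,.2157,-.3202]);print(c,fq(P),np.round(s.x,4),np.degrees(s.x[3])%60)
    for t in ['mount_a4','bullseye_level','oil_bottle']:
        for d in silhouettes(t,p)[:1]:
            v,u=np.nonzero(d['pixels']);print(t,np.round(np.median(deproj(p,np.c_[u,v]),0),3))
    I.append(p['image'][120:330,170:380])
cv2.imwrite('pics/end.png',cv2.resize(np.hstack(I),(800,400)))
E
```

```text
clock: 16.2
tcp_pos: [0.3846, -0.0304, 0.3065]
tool_rot: [-1.04, 1.438, -1.442]
force: [1.3, -0.2, 0.2]
grip_width: -0.006
clock: 17.45
tcp_pos: [0.306, -0.2785, 0.3056]
tool_rot: [-1.041, 1.44, -1.44]
force: [1.5, 0.3, -0.4]
grip_width: 0.001
side (np.float64(0.0), np.float64(nan), np.int64(0)) [ 0.6026  0.2157 -0.3202  0.    ] 0.0
mount_a4 [0.441 0.192 0.019]
bullseye_level [0.47  0.322 0.011]
oil_bottle [0.635 0.333 0.059]
top (np.float64(0.0), np.float64(0.0021), np.int64(1281)) [ 0.6019  0.2154 -0.3263 -1.0495] 59.867562197350395
mount_a4 [0.438 0.201 0.021]
bullseye_level [0.48  0.333 0.013]
oil_bottle [0.626 0.341 0.062]fit.py:36: RuntimeWarning: Mean of empty slice.
  qs=np.radians(np.arange(0,60,.5)); c=[np.minimum(cap(L[k],q),.01).mean() for q in qs]; return np.degrees(qs[int(np.argmin(c))]),min(c).round(4),k.sum()
  ret = ret.dtype.type(ret / rcount)
```

View pics/end.png

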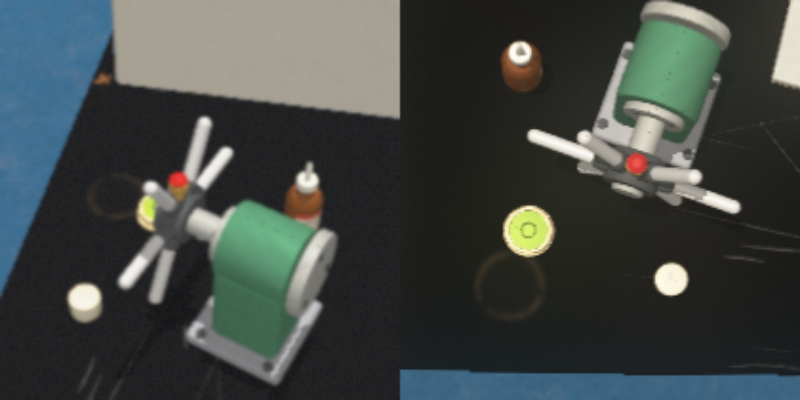

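The red cap sits straight above the hub in both views: side crop (178,182) and top crop (637,162). The hand is well clear.

```bash
python3 -c "
from bench import workorder; print(workorder.close_job())"
```

```text
the job is handed in; nothing more can be done
None
```

The oil cup now points straight up, and the job is handed in. I pushed three successive spokes clockwise with the shut fingertips, about 168° in all. The finish was at 17.5 s of the 45 s allowed, with the hand well clear.

- **Cup angle:** The last top-view fit put the cup 0.1° from upright. A side-view fit just before the hand backed off gave 0 to 0.5°. Both pictures show the red cap straight above the hub.
- **Force:** The wrist force read at the end of each move was 4.5 N or less, so the pushing was gentle.
- **Things left alone:** In the top view the head, bottle, mount and level are all within about 1 mm of where they started. In the side view the level's reading differs by about 16 mm. I take that as an effect of how much of it the spokes hide, because the top view sees it whole and puts it exactly where it was.
- **Failed check:** The final side-view fit returned nothing, because the network missed the head in that picture. The final angle therefore rests on the top view and the images.
- **At rest:** I did not measure the capstan's speed directly. The angle read the same before and after the hand backed off.

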